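# Lock the filter ring and hold the recessed reset

### The arm

A 7-joint arm with a two-finger parallel gripper is mounted at the origin on the work surface. World frame = base frame: x ahead of the robot, y to its left, z up, the work surface at z = 0. Lengths are in m, angles in rad, forces in N, time in s.
With the tool pointing down it reaches from about 0.425 to 0.925 m from the base axis. Payload 6.8 kg.
Tool frame: the origin (TCP) lies midway between the tips of the shut fingers; the grasp point (between the pads) lies 19 mm behind it; z points along the fingers, y is the line along which they close (so a half turn about z gives the same grasp; the last joint's range is limited). The gripper opens to 85 mm and grips with 20 to 120 N. Pads are 22 mm wide; open, the fingers measure 114 mm over their backs; the gripper's body (76 mm by 85 mm) begins 54 mm behind the grasp point. The pads swing forward as they close: fully open they stand 13 mm farther back than shut.
Start: joints at [-1.274, 0.477, 0.022, 1.555, -0.011, 1.109, -0.083], TCP at [0.266, 0.62, 0.196] pointing down, gripper open.
Joint ranges: [-2.96, 2.96], [-0.34, 2.1], [-1.41, 1.46], [0.24, 2.44], [-1.37, 4.51], [0.17, 1.92], [-2.96, 2.96]. Speed limits (rad/s): [2.39, 2.39, 3.14, 3.14, 3.14, 3.14, 3.14].

### API

Orientations are given as a rotation vector (axis times angle).
In Python, from bench import r gives the robot as it stands.
- The arm moves only by the tool servo_tool, never from a script. Its arguments are lists of equal length, an entry for each row: "turn": the turn, a rotation vector about the world's x, y, z in units of 5 degrees (1.0 is 5 degrees), a list of three; "slide": the shift along the world's x, y, z in units of 30 mm (1.0 is 30 mm), a list of three; "hand": the opening, from 0 (shut) to 1 (fully open). In form: {"turn": [[rx, ry, rz], ...], "slide": [[dx, dy, dz], ...], "hand": [hand, ...]}. A call has 1 to 8 rows; each row is the pose to reach, as a shift and turn from the pose commanded when the call began; what a row does not reach only later rows make up. A row lasts 1/8 s, in which the tool goes at most 62.5 mm and 10.7 degrees, less where a joint would pass 70% of its speed; a pose out of reach is approached as far as the arm can. A call with a gripper value outside its range is refused whole. The fingers move at their own pace and stop on an object; "squeeze" is the grip in N (left out, the last holds). Time passes only in rows, so rows that repeat a pose let the fingers close. It gives the time, the measured TCP pose, the force, the opening and the grip force at its end, in the units of the state.
- r.get_obs(): the state, without advancing time (a new reading comes with each control period).
- r.grab_frame(name): name is "scene" or "top"; returns (picture, depth): 480x640x3 uint8, red, green, blue; 480x640 float32, m along the optical axis (not along the pixel's ray), 0 where there is no reading.
- r.get_calibration(name): a dict with "fovy" (degrees; the focal length in pixels is half the picture's height over the tangent of half this angle, whatever the lens; pixels are square), "cx", "cy" (the principal point, pixels), "k1" (the pictures are not rectified: a ray, as slopes to the right and down, at radius r is drawn at 1 + k1 r^2 times it, then the intrinsics apply), "R" (3x3) and "t" (3): a world point X has camera coordinates R X + t. Camera axes: x right, y down, z forward; pixel columns grow to the right and rows downward; lengths in m; the calibration is good to about 2 mm. A picture is of the moment at which its call begins. get_calibration takes no time and is no camera call.
- r.hand_in(): hands the job in; it is judged then, once.
The state is a dict: "clock": time; "joints": joint angles; "qvel": joint speeds; "tau": joint torques, N m; "tcp_pos": TCP position; "orientation": TCP orientation; "contact_force": force on the tool from outside, world axes, zero at the start; "moment": the same for the moment, N m; "grip_width": finger opening in m; "gripper_force": force on a finger pad.
Only numpy, scipy, OpenCV 4.12 (cv2) and the standard library are available. Lean on these libraries where they do the work, as an engineer would, in place of code of your own. Each camera call takes 0.05 s, during which the arm holds its last target. There are 200 camera calls.

### The job

The filter in the bench dust unit has just been changed: turn the steel lock ring on the filter pot clockwise (seen from above) until its upright tab lines up with the locked-mark rib on the pot's foot. Then take the reset pin (round metal handle) from the wooden stand, reach it upright through the small hole in the top of the control housing and push the recessed button fully down. Finish while still gripping the pin and holding the button down; leave the scriber, parts bin, battery and tape roll where they are.

Things in the scene. Friction and masses are not known exactly. Their poses are not given: they have to be found in the camera images.
- lock_ring (a joint): Lock ring: captive steel collar, 106 mm across, 24 mm high, turning about the vertical axis at point ring_axis. Value in rad, growing clockwise seen from above; 1.2 = tab at the locked mark. It starts between 0 and 0.45; stops at -0.1 and 1.6, so it can pass the mark. Turning takes 0.2 N m of friction (about 4 N at the tab); it stays where it is left.
- ring_axis (a point): Centre of the filter pot on the ring's turning axis, at the height of the ring's flat top (86 mm above the table). The pot's head in the middle of the ring rises only 8 mm higher.
- tab_grip (a point): Point to grip on the lock ring's only upright tab, 48 mm out from ring_axis, 115 mm above the table. The steel tab is 12 mm thick round the ring, 16 mm wide outward, and stands from the ring's top (86 mm) to 136 mm. It moves with the ring; nothing else around it is above 96 mm.
- lock_mark (a point): Middle of the top of the locked mark: a fixed upright steel rib, 6 mm thick, 28 mm long outward, centred 66 mm out from ring_axis, 78 mm high. The ring is locked when the tab is in the same direction from ring_axis as this rib.
- aperture (a point): Centre of the 14 mm round hole in the top plate (6 mm thick, upper face 80 mm above the table) of the control housing, a grey box 110 x 90 mm and 80 mm high fixed beside the filter pot on the same base plate (unit's plan 150 x 300 mm). The hole is vertical with a 2 mm chamfer; below it lies an open cavity.
- button_top (a point): Centre of the top of the recessed reset button, an 18 mm wide black disc straight below the aperture; its top is 25 mm below the housing's upper face (55 mm above the table) when free, 49 mm when fully down.
- reset_button (a joint): Travel of the reset button in m: 0 free, 0.006 fully down. Spring: 1.5 N to start, 4.5 N fully down; it springs back when let go.
- pin_center (a point): Middle of the reset pin's handle, 100 mm above its tip; z points up the pin. Metal, about 60 g, 130 mm long: round aluminium handle 18 mm across, 56 mm long; under it a disc 24 mm across, 4 mm thick; then a steel shaft 7 mm across, 70 mm long. It starts upright in either hole of the stand, its disc on the stand's top, its handle reaching 140 mm above the table.
- pin_tip (a point): Tip of the reset pin's shaft, on its axis (10 mm above the table at the start).
- stand: Wooden tool stand fixed to the table, 170 x 60 mm, 80 mm high, either right or left of the dust unit; origin at the centre of its underside, x along its length. Two vertical holes 45 mm either side of its middle along x: one holds the reset pin, the other the scriber.
- scriber: Scriber (leave it): square wooden handle 28 x 28 x 70 mm on a steel shaft; it stands in the stand's other hole, 90 mm from the pin, top at 150 mm above the table. Origin at its lower tip, 25 mm above the table.
- parts_bin: Open yellow plastic parts bin (leave it), 150 x 100 x 60 mm, on the side of the dust unit away from the stand; origin at the centre of its underside.
- battery: Tool battery pack (leave it), 75 x 120 mm, 70 mm high, lying beyond the unit; origin under its centre.
- tape_roll: Roll of tape lying flat (leave it), 90 mm across, 24 mm high, beyond the unit; origin under its centre.

How it is judged:
On the way, in this order (a step that is already met when the one before it is completed fails the run):
1. the lock ring stands at its locked mark (within 0.1 rad), at rest (value of joint lock_ring between 1.1 and 1.3 rad and velocity of joint lock_ring between -0.05 and 0.05 rad/s), for 0.3 s.
2. the reset pin, gripped, is lifted clear of the stand (height (world z) of pin_tip above 0.083 m and contact force between the fingers and reset_pin above 2 N), for 0.1 s.
3. the pin, through the hole, pushes the button down (value of joint reset_button above 0.0045 m and contact force between reset_pin and reset_button above 1 N and contact force between the fingers and reset_pin above 2 N and horizontal distance between pin_tip and aperture below 0.009 m and angle between reset_pin's own z axis and vertical below 0.25 rad), for 0.3 s.
At the end, for the whole second after the job is handed in: The ring is still within 0.1 rad of the locked mark (joint 1.1 to 1.3); the reset pin is gripped by the fingers (over 2 N), within 0.25 rad of upright, its tip within 9 mm of the hole's axis and pushing the button (over 1 N), which is at least 4.5 mm down of its 6 mm. The arm keeps holding (all of step 3 and value of joint lock_ring between 1.1 and 1.3 rad); the arm keeps its last pose, push and grip.
It fails at once if the scriber is moved by more than 30 mm (distance of scriber from where it was at the start of the episode above 0.03 m).
It fails at once if the parts bin is moved by more than 30 mm (distance of parts_bin from where it was at the start of the episode above 0.03 m).
It fails at once if the battery is moved by more than 30 mm (distance of battery from where it was at the start of the episode above 0.03 m).
It fails at once if the tape roll is moved by more than 30 mm (distance of tape_roll from where it was at the start of the episode above 0.03 m).
It also fails if it takes over 53 s, if anything falls off the work surface, if the arm or the gripper's body presses on something with over 40 N, if the wrist force passes 120 N, or if a joint passes its speed limit or range.

## Working session

There is one attempt and no reset: what is moved stays moved. The work goes in short steps, Python scripts to look and compute and a tool call to move; the robot and the scene stay as the last step left them, time stands still between calls to the robot, and variables do not carry over. Pictures are saved under pics/ and viewed, at most 10 in all, crops included, and the job is handed in when it is done.

Besides the shell and the picture viewer there is one more tool, called as name(argument=value, ...) on one line, values as JSON. servo_tool: Moves the arm, as the interface text tells. Its arguments: {"type":"object","properties":{"turn":{"type":"array"},"slide":{"type":"array"},"hand":{"type":"array"},"squeeze":{"type":"number"}},"required":["turn","slide","hand"]}

```bash
ls; mkdir -p pics; cat > h.py <<'E'
import numpy as np, cv2
from bench import r
def grab(n,f):
    p,d=r.grab_frame(n); cv2.imwrite(f'pics/{f}.png',p[:,:,::-1]); np.save(f'pics/{f}.npy',d); return p,d
def cam(n):
    c=r.get_calibration(n); f=240/np.tan(np.radians(c['fovy'])/2)
    return f,c['cx'],c['cy'],c['k1'],np.array(c['R']),np.array(c['t'])
def ray(n,u,v):
    f,cx,cy,k,R,t=cam(n); d=np.array([(u-cx)/f,(v-cy)/f]); s=d.copy()
    for _ in range(20): s=d/(1+k*(s@s))
    return R.T@np.array([s[0],s[1],1]), -R.T@t
def atz(n,u,v,z):   # intersect with plane z
    d,o=ray(n,u,v); return o+d*(z-o[2])/d[2]
def proj(n,X):
    f,cx,cy,k,R,t=cam(n); x=R@np.array(X)+t; s=x[:2]/x[2]; s=s*(1+k*(s@s)); return s*f+[cx,cy]
def cloud(n,d):
    f,cx,cy,k,R,t=cam(n); v,u=np.mgrid[:480,:640]; a=np.stack([(u-cx)/f,(v-cy)/f],-1); s=a.copy()
    for _ in range(20): s=a/(1+k*(s**2).sum(-1,keepdims=True))
    P=np.dstack([s,np.ones((480,640))])*d[...,None]; return (P-t)@R
E
python3 - <<'E'
from h import *
for n in('top','scene'): grab(n,n+'0'); print(n,cam(n)[:4],(-cam(n)[4].T@cam(n)[5]).round(3))
o=r.get_obs();print(o)
E
```

```text
pics
top (np.float64(527.0066253737871), 320.93927703731674, 242.25126710924212, -0.011069395729243118) [ 5.460e-01 -1.000e-03  1.305e+00]
scene (np.float64(572.4128849628831), 317.1962585624756, 247.63768299123362, 0.034228753248676684) [ 1.417 -0.435  0.794]
{'clock': 0.1, 'joints': array([-1.27408321,  0.47773273,  0.02232639,  1.55631431, -0.01150226,
        1.1093644 , -0.0831249 ]), 'qvel': array([-4.80714945e-05,  5.43469474e-04,  1.45040995e-03, -3.25861492e-03,
        1.05763146e-03,  1.70355106e-04,  2.67169426e-04]), 'tau': array([ 4.19606149e-03, -5.97762179e+01,  1.61359336e+00, -2.81956083e+01,
        1.27460039e-02,  5.12623665e-03, -3.51389804e-05]), 'tcp_pos': array([0.26561542, 0.61989286, 0.19462861]), 'orientation': array([-6.31486320e-01, -3.07723809e+00,  2.63180291e-03]), 'contact_force': array([ 0.31361185,  0.19053247, -0.39272329]), 'moment': array([-0.03333672, -0.05767427,  0.02954539]), 'gripper_force': 0.0, 'grip_width': 0.08555509249493982}
```

View pics/top0.png

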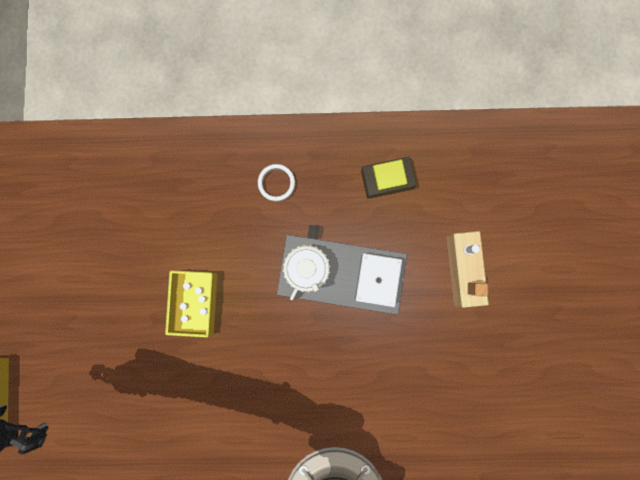

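View pics/scene0.png

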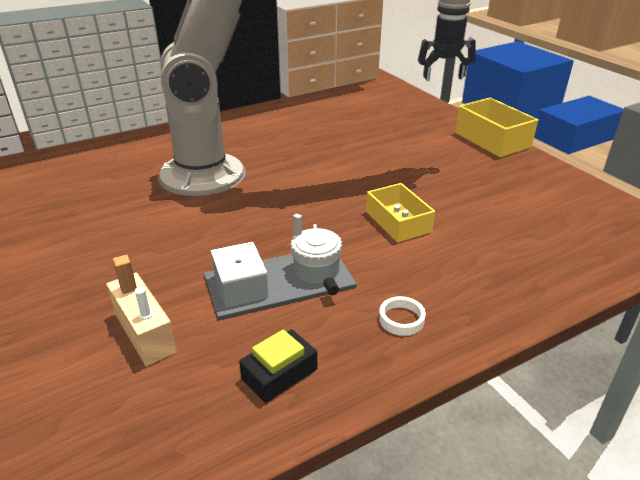

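The top view shows the ring at (307,268), what looks like the tab near (294,294), the aperture at (378,280), the pin at (473,248) and the scriber at (480,289). The scene view shows the tab at (297,222). I'll enlarge both.

```bash
python3 - <<'E'
import cv2,numpy as np
a=cv2.imread('pics/top0.png')[225:325,265:405]; a=cv2.resize(a,None,fx=5.5,fy=5.5,interpolation=cv2.INTER_CUBIC)
cv2.imwrite('pics/c1.png',a)
b=cv2.imread('pics/scene0.png')[200:310,200:360]; cv2.imwrite('pics/c2.png',cv2.resize(b,None,fx=5,fy=5,interpolation=cv2.INTER_CUBIC))
from h import *
P=cloud('top',np.load('pics/top0.npy'))
m=(abs(P[...,0]-.5)<.2)&(abs(P[...,1])<.45)
def st(zl,zh,u0,u1,v0,v1):
    s=np.zeros((480,640),bool); s[v0:v1,u0:u1]=1; s&=(P[...,2]>zl)&(P[...,2]<zh); q=P[s]; print(zl,len(q),q.mean(0).round(4),q.min(0).round(3),q.max(0).round(3))
    return q
st(.1,.16,270,345,235,320)   # tab
st(.08,.105,270,335,240,300)  # ring
st(.07,.09,350,410,240,315)
st(.13,.16,460,490,235,265)
st(.13,.16,465,495,275,300)
print(atz('top',307,268,.09),atz('top',378.3,280.3,.08),atz('top',294,294,.136))
E
```

```text
0.1 42 [0.5135 0.0373 0.1336] [0.505 0.03  0.107] [0.521 0.045 0.141]
0.08 1612 [0.5567 0.0597 0.0891] [0.493 0.007 0.08 ] [0.611 0.112 0.099]
0.07 1832 [ 0.5258 -0.1078  0.0795] [ 0.465 -0.16   0.072] [ 0.587 -0.054  0.088]
0.13 60 [ 0.5917 -0.317   0.1384] [ 0.584 -0.327  0.131] [ 0.599 -0.309  0.144]
0.13 187 [ 0.5026 -0.323   0.1478] [ 0.488 -0.339  0.132] [ 0.516 -0.31   0.155]
[0.55700221 0.05541023 0.09      ] [ 0.52520619 -0.10864721  0.08      ] [0.4997399  0.08314858 0.136     ]
```

View pics/c1.png

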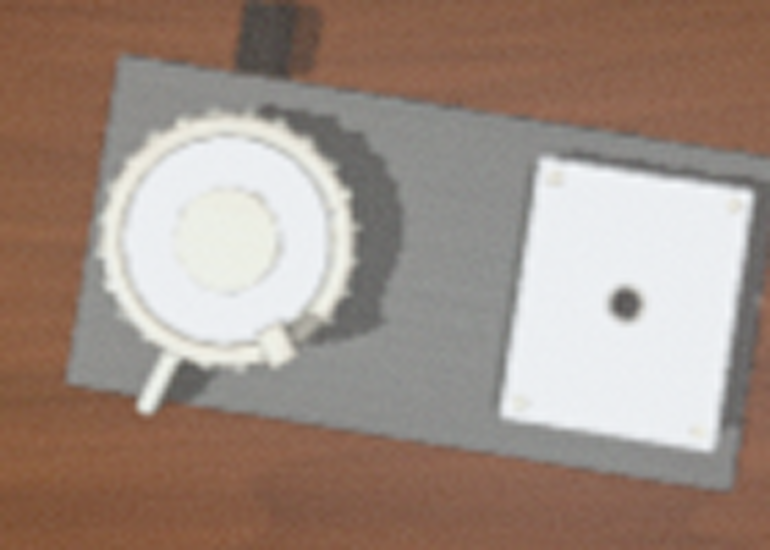

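View pics/c2.png

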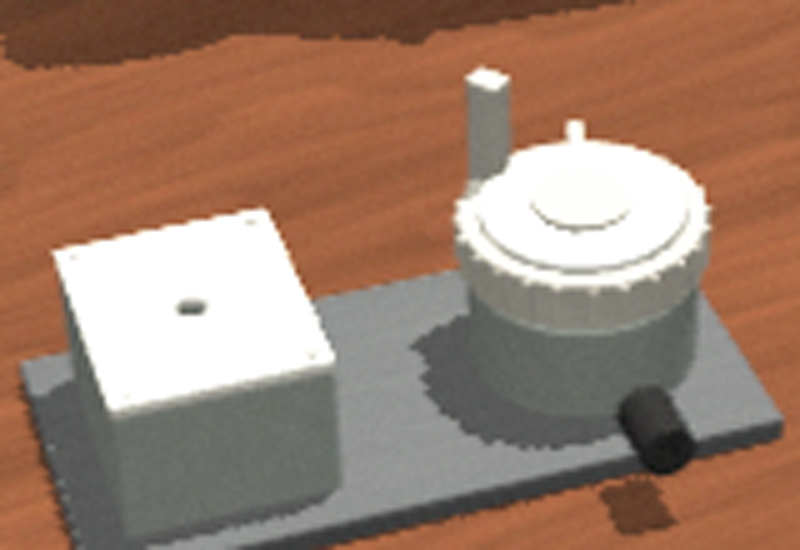

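The crops show the tab top at c1 (278,345), the rib running from (178,360) to (145,410), the ring centre at about (228,240) and the hole at (625,303).

```bash
python3 - <<'E'
from h import *
C=lambda x,y,z: atz('top',(x+.5)/5.5-.5+265,(y+.5)/5.5-.5+225,z)
S=lambda x,y,z: atz('scene',(x+.5)/5-.5+200,(y+.5)/5-.5+200,z)
c=C(227,239.5,.086); c2=S(583,237,.086)
t=C(278,345,.136); t2=S(489,80,.136)
ro=C(147,411,.078); ro2=S(575,124,.078)
print('axis',c,c2,'\ntab',t,t2,'\nrib outer',ro,ro2,'\nhole',C(625,303,.08),S(191,307,.08))
for a,b in((c,t),(c,t2),(c,ro),(c,ro2),(c2,t2)): d=(b-a)[:2]; print(np.hypot(*d).round(4),np.degrees(np.arctan2(d[1],d[0])).round(1))
o=r.get_obs(); import scipy.spatial.transform as T
print(T.Rotation.from_rotvec(o['orientation']).as_matrix().round(3))
print(proj('top',[.592,-.317,.14]))
E
```

```text
axis [0.55677925 0.05823093 0.086     ] [0.57356787 0.04680614 0.086     ] 
tab [0.51353015 0.03608773 0.136     ] [0.51578193 0.03438427 0.136     ] 
rib outer [0.48528435 0.09378262 0.078     ] [0.48756208 0.09195822 0.078     ] 
hole [ 0.52663635 -0.10851746  0.08      ] [ 0.52832272 -0.11226947  0.08      ]
0.0486 -152.9
0.0474 -149.8
0.0798 153.6
0.077 154.0
0.0591 -167.9
[[-0.919  0.394 -0.001]
 [ 0.394  0.919 -0.002]
 [-0.    -0.002 -1.   ]]
[474.6323841 248.3350043]
```

servo_tool(turn=[[0,0,2],[0,0,4],[0,0,6],[0,0,8],[0,0,10],[0,0,10],[0,0,10],[0,0,10]], slide=[[0.8,-1.9,0],[1.6,-3.8,0],[2.4,-5.7,0],[3.2,-7.6,0],[4.0,-9.5,0],[4.8,-11.4,0],[5.6,-13.3,0],[6.4,-15.2,0]], hand=[1,1,1,1,1,1,1,1])

```text
clock: 1.1
tcp_pos: [0.4582, 0.1624, 0.1955]
orientation: [-0.728, 3.056, 0.0]
contact_force: [1.4, 0.1, 0.5]
grip_width: 0.0853
gripper_force: 0.0
```

servo_tool(turn=[[0,0,0],[0,0,0],[0,0,0],[0,0,0],[0,0,0],[0,0,0]], slide=[[0.7,-1.5,0],[1.4,-3.0,0],[1.9,-4.26,0],[1.9,-4.26,0],[1.9,-4.26,0],[1.9,-4.26,0]], hand=[1,1,1,1,1,1])

```text
clock: 1.85
tcp_pos: [0.5144, 0.0381, 0.1953]
orientation: [0.732, -3.055, -0.001]
contact_force: [0.3, 0.4, 0.5]
grip_width: 0.085
gripper_force: 0.0
```

```bash
python3 - <<'E'
from h import *
grab('scene','s1'); grab('top','t1')
b=cv2.imread('pics/s1.png')[110:310,180:400]; a=cv2.imread('pics/t1.png')[200:320,230:410]
b=cv2.resize(b,(440,400));a=cv2.resize(a,(360,240)); o=np.zeros((400,800,3),np.uint8);o[:,:440]=b;o[:240,440:]=a
cv2.imwrite('pics/v1.png',o); print(r.get_obs()['tcp_pos'],r.get_obs()['joints'].round(2))
E
```

```text
[0.51450542 0.03788797 0.19546449] [-0.34  0.21  0.17  1.94 -0.04  0.99  1.89]
```

View pics/v1.png

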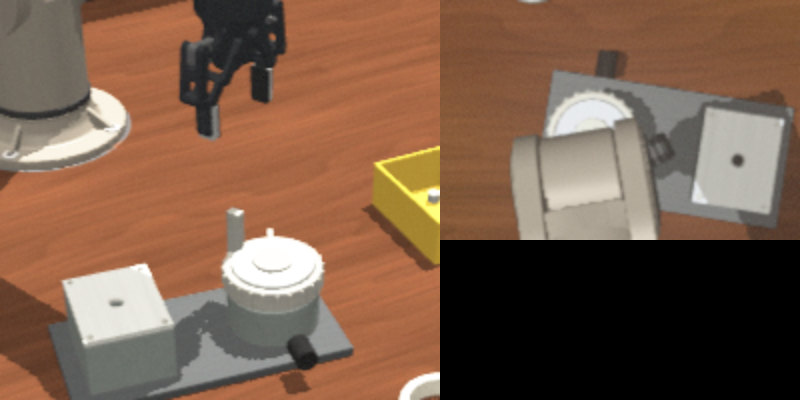

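The open fingers straddle the tab: they sit at crop (205,125) and (262,90), with the tab top at (235,212). Now I'll descend and grip.

servo_tool(turn=[[0,0,0],[0,0,0],[0,0,0],[0,0,0],[0,0,0],[0,0,0],[0,0,0],[0,0,0]], slide=[[0,-0.05,-1],[0,-0.05,-2],[0,-0.05,-2.7],[0,-0.05,-3.1],[0,-0.05,-3.1],[0,-0.05,-3.1],[0,-0.05,-3.1],[0,-0.05,-3.1]], hand=[1,1,1,1,0,0,0,0], squeeze=25)

```text
clock: 2.95
tcp_pos: [0.5152, 0.0352, 0.1031]
orientation: [-0.728, 3.055, 0.0]
contact_force: [-0.4, 1.2, 0.1]
grip_width: 0.0122
gripper_force: 0.0
```

servo_tool(turn=[[0,0,0],[0,0,0]], slide=[[0,0,0],[0,0,0]], hand=[0,0])

```text
clock: 3.2
tcp_pos: [0.5149, 0.0352, 0.1026]
orientation: [-0.728, 3.056, 0.0]
contact_force: [0.1, -0.7, -0.8]
grip_width: 0.0002
gripper_force: 0.0
```

```bash
python3 - <<'E'
from h import *
o=r.get_obs();print(o['tcp_pos'],o['contact_force'],o['gripper_force'],o['grip_width'])
c=np.array([.557,.0585]); p=o['tcp_pos'][:2]; d=p-c; print(np.hypot(*d),np.degrees(np.arctan2(d[1],d[0])))
for k in range(1,12):
    a=-np.radians(5*k); R=np.array([[np.cos(a),-np.sin(a)],[np.sin(a),np.cos(a)]]); print(-k,((R@d-d)/.03).round(2))
E
```

```text
[0.51486196 0.03519137 0.1025877 ] [ 0.12787736 -0.71337755 -0.82359149] 0.0 0.00022496037803214412
0.048155025405930266 -151.05085020278793
-1 [-0.06  0.13]
-2 [-0.11  0.26]
-3 [-0.15  0.39]
-4 [-0.18  0.53]
-5 [-0.2   0.67]
-6 [-0.2   0.81]
-7 [-0.19  0.95]
-8 [-0.17  1.08]
-9 [-0.14  1.22]
-10 [-0.09  1.35]
-11 [-0.04  1.48]
```

The fingers shut on nothing, so I'll look again.

```bash
python3 - <<'E'
from h import *
grab('scene','s2'); b=cv2.imread('pics/s2.png')[120:300,200:400]; cv2.imwrite('pics/v2.png',cv2.resize(b,(666,600),interpolation=cv2.INTER_CUBIC))
print(proj('scene',[.5149,.0352,.1026])-[200,120])
E
```

```text
[ 97.88184366 108.39164618]
```

View pics/v2.png

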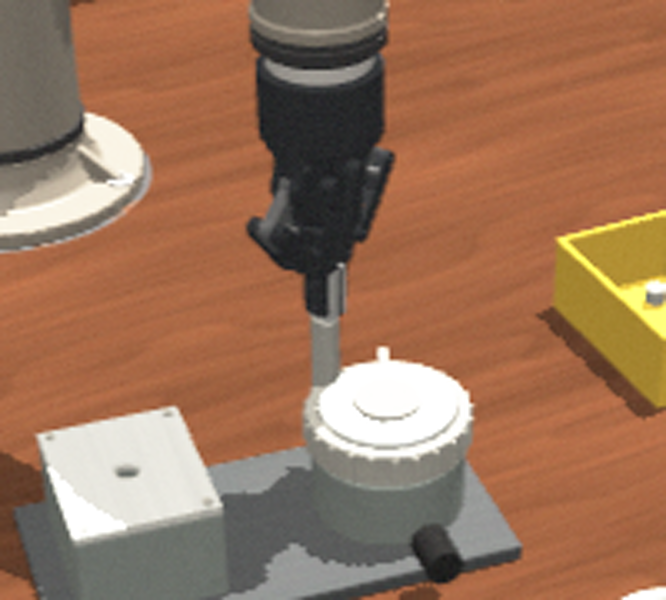

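```bash
python3 - <<'E'
from h import *
P=cloud('scene',np.load('pics/s2.npy')); P0=cloud('scene',np.load('pics/scene0.npy'))
for y in range(240,390,10):
  for x in (325,):
    u,v=int(200+x/3.33),int(120+y/3.33); print(y,P[v,u].round(4),P0[v,u].round(4))
E
```

```text
240 [0.5308 0.0271 0.2034] [0.2317 0.1829 0.0041]
250 [0.5325 0.026  0.1976] [0.2414 0.1776 0.0013]
260 [0.5291 0.0276 0.1882] [ 0.2504  0.1727 -0.0018]
270 [0.5298 0.027  0.1817] [0.2703 0.1621 0.0026]
280 [0.5256 0.029  0.1716] [0.2804 0.1566 0.0004]
290 [0.5261 0.0286 0.1648] [ 0.2928  0.15   -0.    ]
300 [0.5267 0.0281 0.1579] [0.3095 0.141  0.0028]
310 [0.5297 0.0264 0.1528] [0.32   0.1353 0.0013]
320 [0.5187 0.0319 0.1375] [0.5184 0.0321 0.1372]
330 [0.5204 0.0308 0.1313] [0.5206 0.0307 0.1314]
340 [0.5185 0.0316 0.1223] [0.519  0.0314 0.1227]
350 [0.5227 0.0292 0.1179] [0.5188 0.0313 0.1149]
360 [0.5225 0.0292 0.1101] [0.5189 0.031  0.1074]
370 [0.5172 0.0317 0.0984] [0.5175 0.0316 0.0986]
380 [0.5177 0.0313 0.091 ] [0.517  0.0316 0.0905]
```

```bash
python3 - <<'E'
from h import *
P=cloud('scene',np.load('pics/s1.npy'))
for q in([.5145,.0379,.1955],[.5145,.0379,.2085],[.5145,.0379,.245]): print(proj('scene',q))
for (x,y) in((208,120),(208,130),(208,134),(262,90),(262,98)): print(x,y,P[int(110+y/2),int(180+x/2)].round(4))
m=(P[...,2]>.17)&(abs(P[...,0]-.51)<.1)&(abs(P[...,1]-.04)<.12); print(P[m][:,2].min())
P=cloud('scene',np.load('pics/scene0.npy')); m=(P[...,2]>.1)&(abs(P[...,0]-.2656)<.06)&(abs(P[...,1]-.62)<.07);q=P[m]; print(len(q), np.percentile(q[:,2],[0,1,5]), q.mean(0)); o=r.get_obs(); print(o['joints'],o['tcp_pos'])
E
```

```text
[297.97406661 190.44850829]
[297.83697821 184.916724  ]
[297.4414525  168.98204268]
208 120 [ 0.5475 -0.0082  0.2707]
208 130 [ 0.547  -0.0084  0.2597]
208 134 [ 0.5439 -0.0071  0.2535]
262 90 [0.499  0.0779 0.2589]
262 98 [0.4998 0.0773 0.2504]
0.24568554936776463
2501 [0.24573834 0.25319943 0.27184972] [0.2797378  0.60748049 0.35825792]
[-0.32010235  0.33484167  0.15827765  2.02933272 -0.07358361  0.78261265
  1.92037533] [0.51484681 0.03516612 0.10255329]
```

```bash
python3 - <<'E'
from h import *
P=cloud('scene',np.load('pics/s2.npy'));a=P[205:222,292:306]
for v in range(206,222): print(v,(P[v,293:306,2]*1000).round(0).astype(int), (P[v,293:306,0]*1000).round(0).astype(int))
P=cloud('top',np.load('pics/t1.npy'))
E
```

```text
206 [166 167 168 168 167 166 166 166 163 165 160 156   1] [521 523 525 526 526 526 527 528 524 528 522 517 301]
207 [164 163 165 168 165 163 161 162 164 161 158 150   2] [520 520 524 529 526 525 523 525 529 526 523 513 306]
208 [160 161 160 162 164 161 161 161 159 159 156  -2   1] [519 520 521 525 528 525 527 527 526 527 524 304 309]
209 [157 159 160 161 161 159 158 158 159 157 156  -1   1] [518 522 524 526 528 526 526 526 529 527 527 309 313]
210 [153 156 158 159 158 157 155 157 154 155 151   3  -2] [516 520 524 528 527 526 525 528 525 527 524 319 313]
211 [153 154 154 154 158 151 153 155 153 151 150   1  -1] [519 521 522 524 530 522 526 529 528 525 525 321 319]
212 [152 152 152 156 152 152 151 154 149 146 144   2   0] [521 522 523 530 525 526 526 530 525 521 520 326 325]
213 [150 147 153 151 153 149 148 151 151 146 142   2  -1] [521 519 527 526 530 525 526 531 532 525 521 330 327]
214 [141 141 147 147 148 147 147 147 146 141  -1   1   0] [512 513 524 525 527 526 528 528 527 522 329 332 333]
215 [  6 136 140 142 141 142 146 145 141   3   2   0   3] [329 510 517 520 520 523 529 529 524 337 338 336 341]
216 [  1 137 137 139 137 141 142 139 136   3   2   4   2] [327 515 516 520 519 525 527 523 521 340 341 346 343]
217 [  3 132 135 135 137 136 137 134 134   6   4   1   5] [334 512 516 518 521 521 524 521 521 349 348 345 351]
218 [  0 130 132 133 132 133 135 133 130  -1   4   1   3] [334 513 516 519 518 521 524 522 519 344 352 349 352]
219 [  5 127 130 131 131 132 134 132 129   3   0   2   3] [344 512 517 519 520 522 526 525 522 353 351 354 357]
220 [  2 129 125 129 129 130 129 128 124  -1   2   3   2] [345 518 513 520 521 523 523 522 518 352 357 360 359]
221 [  2 123 123 124 127 127 127 125 122   1  -1   1   1] [349 513 514 517 522 523 524 522 519 359 357 361 362]
```

The depth shows the real fingertips about 40 mm higher than the reported TCP (z about 0.143 against 0.1026), so the fingers closed just above the tab. I'll open them and go down 42 mm more.

servo_tool(turn=[[0,0,0],[0,0,0],[0,0,0],[0,0,0],[0,0,0],[0,0,0],[0,0,0]], slide=[[0,0,0],[0,0,0],[0,0,0],[0,0,0],[0,0,-0.7],[0,0,-1.4],[0,0,-1.4]], hand=[1,1,1,1,1,1,1])

```text
clock: 4.12
tcp_pos: [0.5135, 0.035, 0.0594]
orientation: [0.728, -3.053, -0.0]
contact_force: [1.3, -0.2, -0.3]
grip_width: 0.0855
gripper_force: 0.0
```

servo_tool(turn=[[0,0,0],[0,0,0],[0,0,0],[0,0,0],[0,0,0],[0,0,0],[0,0,0]], slide=[[0,0,0],[0,0,0],[0,0,0],[0,0,0],[0,0,0],[0,0,0],[0,0,0]], hand=[0,0,0,0,0,0,0], squeeze=25)

```text
clock: 5.0
tcp_pos: [0.5152, 0.035, 0.0609]
orientation: [-0.727, 3.056, -0.0]
contact_force: [-0.3, -0.5, 5.7]
grip_width: 0.0116
gripper_force: 28.6
```

The tab is gripped (11.6 mm, 28.6 N). I'll turn the ring 55° clockwise along the arc.

servo_tool(turn=[[0,0,-0.5],[0,0,-1],[0,0,-2],[0,0,-3],[0,0,-4],[0,0,-5],[0,0,-6],[0,0,-6]], slide=[[-0.03,0.06,0],[-0.06,0.13,0],[-0.11,0.26,0],[-0.15,0.39,0],[-0.18,0.53,0],[-0.2,0.67,0],[-0.2,0.81,0],[-0.2,0.81,0]], hand=[0,0,0,0,0,0,0,0])

```text
clock: 6.0
tcp_pos: [0.5106, 0.0591, 0.0609]
orientation: [0.09, 3.137, -0.001]
contact_force: [5.5, -2.6, 1.1]
grip_width: 0.0117
gripper_force: 29.2
```

servo_tool(turn=[[0,0,-1],[0,0,-2],[0,0,-3],[0,0,-4],[0,0,-5],[0,0,-5],[0,0,-5],[0,0,-5]], slide=[[0.01,0.14,0],[0.03,0.27,0],[0.06,0.41,0],[0.11,0.54,0],[0.16,0.67,0],[0.16,0.67,0],[0.16,0.67,0],[0.16,0.67,0]], hand=[0,0,0,0,0,0,0,0])

```text
clock: 7.0
tcp_pos: [0.5164, 0.0782, 0.0609]
orientation: [0.765, 3.042, 0.0]
contact_force: [8.7, -4.7, -2.3]
grip_width: 0.0119
gripper_force: 27.5
```

```bash
python3 - <<'E'
from h import *
grab('scene','s3'); b=cv2.imread('pics/s3.png')[190:290,240:360]; cv2.imwrite('pics/v3.png',cv2.resize(b,(720,600),interpolation=cv2.INTER_CUBIC))
o=r.get_obs();print(o['tcp_pos'],o['contact_force'],o['gripper_force'],o['grip_width'])
d=o['tcp_pos'][:2]-[.557,.0585]; print(np.hypot(*d),np.degrees(np.arctan2(d[1],d[0])))
E
```

```text
[0.51634573 0.07821782 0.06090056] [ 7.81429747 -4.35484696 -3.08748598] 27.46106117963791 0.011644410690943269
0.04518364597069564 154.1260496432185
```

View pics/v3.png

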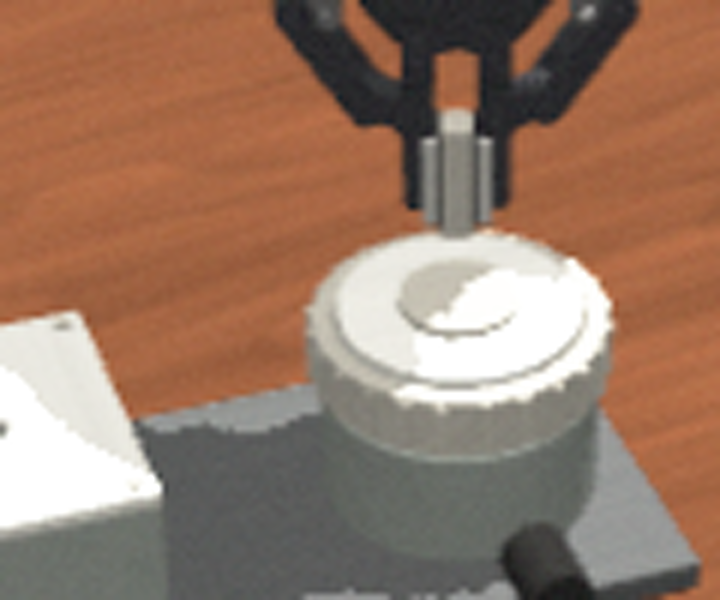

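The tab is gripped and lies toward the rib's direction (about 152–154° against 153.8°). I'll release it and lift.

servo_tool(turn=[[0,0,0],[0,0,0],[0,0,0],[0,0,0],[0,0,0],[0,0,0],[0,0,0],[0,0,0]], slide=[[0,0,0],[0,0,0],[0,0,0],[0,0,0],[0,0,1],[0,0,2],[0,0,3.5],[0,0,3.5]], hand=[1,1,1,1,1,1,1,1])

```text
clock: 8.05
tcp_pos: [0.516, 0.0801, 0.1687]
orientation: [0.764, 3.042, 0.006]
contact_force: [-0.1, -0.0, 0.4]
grip_width: 0.0852
gripper_force: 0.0
```

servo_tool(turn=[[0,0,1],[0,0,2],[0,0,3],[0,0,3],[0,0,3],[0,0,3],[0,0,3],[0,0,3]], slide=[[0,-1.8,0.3],[0,-3.6,0.6],[0,-5.4,0.6],[0,-7.0,0.6],[0,-8.5,0.6],[0,-8.5,0.6],[0,-8.5,0.6],[0,-8.5,0.6]], hand=[1,1,1,1,1,1,1,1])

```text
clock: 9.05
tcp_pos: [0.5137, -0.1738, 0.183]
orientation: [-0.357, -3.12, -0.001]
contact_force: [0.5, -0.7, -0.1]
grip_width: 0.0855
gripper_force: 0.0
```

```bash
python3 - <<'E'
from h import *
grab('scene','s4'); grab('top','t4')
a=cv2.imread('pics/t4.png'); cv2.imwrite('pics/v4.png',np.hstack([cv2.resize(a[230:320,265:345],(480,540),interpolation=cv2.INTER_CUBIC),cv2.resize(cv2.imread('pics/scene0.png')[250:340,95:148],(318,540),interpolation=cv2.INTER_CUBIC)]))
o=r.get_obs();print(o['tcp_pos'],o['orientation'],o['joints'].round(2))
E
```

```text
[ 0.51380477 -0.17405523  0.1833068 ] [-3.57443635e-01 -3.12086067e+00 -7.16060323e-04] [-0.21  0.29  0.52  1.91 -0.18  0.98  1.73]
```

View pics/v4.png

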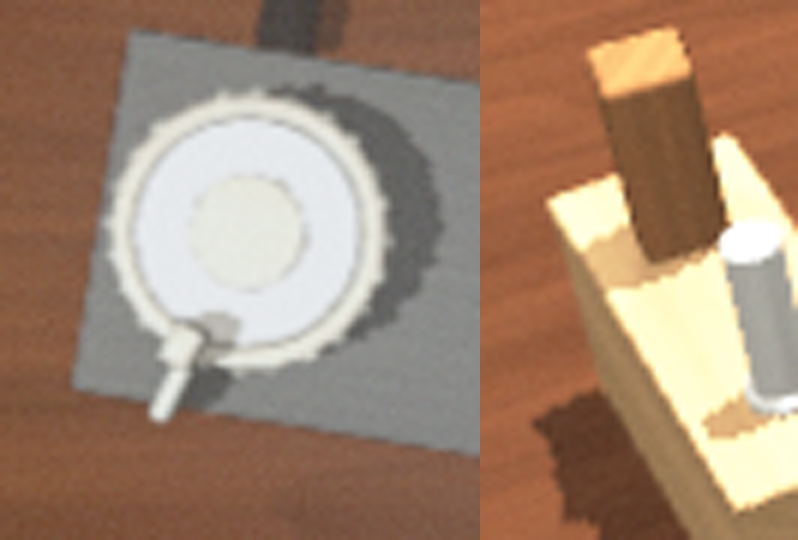

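The tab (180,345) now sits in line with the rib (160,412), and the pin top shows at (755,243) in the scene crop. I'll check the angle and locate the pin.

```bash
python3 - <<'E'
from h import *
C=lambda x,y,z: atz('top',(x+.5)/6-.5+265,(y+.5)/6-.5+230,z)
t=C(180,345,.136); c=C(247.5,230,.086); ro=C(160,412,.078)
for q in(t,ro): d=(q-c)[:2]; print(np.hypot(*d),np.degrees(np.arctan2(d[1],d[0])))
print('axis',c,'pin scene',atz('scene',140.4,290.1,.140))
P=cloud('top',np.load('pics/top0.npy')); 
s=np.zeros((480,640),bool); s[235:265,460:490]=1; s&=P[...,2]>.134; q=P[s]; v,u=np.nonzero(s); print(len(q),q.mean(0),u.mean(),v.mean(),atz('top',u.mean(),v.mean(),.14))
# fingertips vs reported TCP now
Q=cloud('scene',np.load('pics/s4.npy')); tp=r.get_obs()['tcp_pos']
m=(Q[...,2]>.2)&(Q[...,2]<.262)&(np.hypot(Q[...,0]-tp[0],Q[...,1]-tp[1])<.09); q=Q[m]; print(len(q),q.min(0),q.max(0))
E
```

```text
0.04830892302285988 151.17568897873338
0.07811867894230544 152.88390258335022
axis [0.55728795 0.0582913  0.086     ] pin scene [ 0.5949819  -0.32052413  0.14      ]
60 [ 0.58718504 -0.28597719  0.25569013] 475.2 248.8 [ 0.59094876 -0.31820647  0.14      ]
179 [ 0.50685877 -0.23137612  0.23366908] [ 0.53964189 -0.11961696  0.26192021]
```

servo_tool(turn=[[0,0,0],[0,0,0],[0,0,0],[0,0,0],[0,0,0],[0,0,0]], slide=[[0.8,-1.5,0],[1.6,-3.0,0],[2.62,-4.83,0],[2.62,-4.83,0],[2.62,-4.83,0],[2.62,-4.83,0]], hand=[1,1,1,1,1,1])

```text
clock: 9.9
tcp_pos: [0.5923, -0.3183, 0.1835]
orientation: [-0.358, -3.121, -0.002]
contact_force: [-0.7, 0.8, 0.6]
grip_width: 0.0852
gripper_force: 0.0
```

servo_tool(turn=[[0,0,0],[0,0,0],[0,0,0],[0,0,0],[0,0,0],[0,0,0]], slide=[[0,0,-1],[0,0,-2],[0,0,-3],[0,0,-3.8],[0,0,-4.3],[0,0,-4.3]], hand=[1,1,1,1,1,1])

```text
clock: 10.65
tcp_pos: [0.5918, -0.3191, 0.054]
orientation: [-0.359, -3.12, -0.001]
contact_force: [0.1, 0.3, 0.2]
grip_width: 0.0855
gripper_force: 0.0
```

servo_tool(turn=[[0,0,0],[0,0,0],[0,0,0],[0,0,0],[0,0,0],[0,0,0]], slide=[[0,0,0],[0,0,0],[0,0,0],[0,0,0],[0,0,0],[0,0,0]], hand=[0,0,0,0,0,0], squeeze=50)

```text
clock: 11.4
tcp_pos: [0.5925, -0.3205, 0.055]
orientation: [0.361, 3.12, -0.0]
contact_force: [-1.6, 0.3, 5.6]
grip_width: 0.0169
gripper_force: 48.6
```

Gripped (48.6 N). I'll lift, then carry the pin over to beside the hole.

servo_tool(turn=[[0,0,0],[0,0,0],[0,0,0],[0,0,0],[0,0,0],[0,0,0]], slide=[[0,0,0.4],[0,0,1.2],[0,0,2.4],[0,0,3.5],[0,0,3.5],[0,0,3.5]], hand=[0,0,0,0,0,0])

```text
clock: 12.15
tcp_pos: [0.5918, -0.3199, 0.159]
orientation: [-0.361, -3.12, -0.001]
contact_force: [0.4, 0.5, -1.0]
grip_width: 0.0166
gripper_force: 48.8
```

servo_tool(turn=[[0,0,0],[0,0,0],[0,0,0],[0,0,0],[0,0,0],[0,0,0],[0,0,0],[0,0,0]], slide=[[-0.3,1.2,0],[-0.7,2.4,0],[-1.1,3.6,0],[-1.5,4.8,0],[-1.9,6.0,0],[-2.2,7.0,0],[-2.2,7.0,0],[-2.2,7.0,0]], hand=[0,0,0,0,0,0,0,0])

```text
clock: 13.15
tcp_pos: [0.5259, -0.1109, 0.1589]
orientation: [-0.361, -3.12, 0.001]
contact_force: [0.3, -0.9, -1.7]
grip_width: 0.0168
gripper_force: 48.9
```

```bash
python3 - <<'E'
from h import *
grab('scene','s5'); grab('top','t5')
b=cv2.imread('pics/s5.png')[170:290,190:290]; a=cv2.imread('pics/t5.png')[250:310,345:425]
cv2.imwrite('pics/v5.png',np.hstack([cv2.resize(b,(500,600),interpolation=cv2.INTER_CUBIC),np.vstack([cv2.resize(a,(300,225)),np.zeros((375,300,3),np.uint8)])]))
o=r.get_obs();print(o['tcp_pos'],o['gripper_force'],o['grip_width'])
E
```

```text
[ 0.52611463 -0.1116391   0.15919471] 48.88979494571686 0.01684000368955813
```

View pics/v5.png

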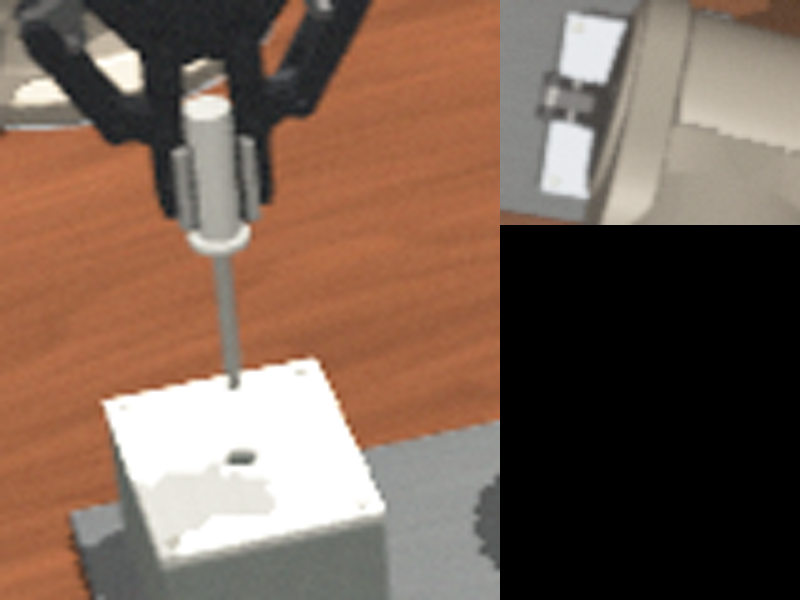

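The pin hangs with its tip at crop (234,388), its handle top at (208,105) and the hole at (241,457).

```bash
python3 - <<'E'
from h import *
S=lambda x,y,z: atz('scene',(x+.5)/5-.5+190,(y+.5)/5-.5+170,z)
t=S(234,387,.114); h=S(241,457,.08)
print('tip',t,'top',S(208,104,.244),'hole',h,'units',(h-t)/.03)
D=np.load('pics/s5.npy');P=cloud('scene',D)
q=P[170+52:170+74,190+42:190+50].reshape(-1,3); q=q[(q[:,2]>.1)&(q[:,1]<-.05)&(abs(q[:,0]-.526)<.04)]
print(len(q)); 
for z in (.12,.13,.14,.15,.16): s=q[abs(q[:,2]-z)<.005]; print(z,len(s),s.mean(0))
E
```

```text
tip [ 0.52647301 -0.11145324  0.114     ] top [ 0.52463555 -0.10927366  0.244     ] hole [ 0.52832272 -0.11226947  0.08      ] units [ 0.06165707 -0.02720761 -1.13333333]
79
0.12 2 [ 0.52830742 -0.10893138  0.12415749]
0.13 10 [ 0.52992941 -0.11217343  0.12951992]
0.14 15 [ 0.53126133 -0.11211224  0.14030809]
0.15 17 [ 0.52973072 -0.11186239  0.14925636]
0.16 13 [ 0.52987186 -0.11199233  0.16006067]
```

servo_tool(turn=[[0,0,0],[0,0,0],[0,0,0],[0,0,0],[0,0,0],[0,0,0],[0,0,0]], slide=[[0.06,-0.03,0],[0.06,-0.03,-0.4],[0.06,-0.03,-0.8],[0.06,-0.03,-1.0],[0.06,-0.03,-1.2],[0.06,-0.03,-1.4],[0.06,-0.03,-1.4]], hand=[0,0,0,0,0,0,0])

```text
clock: 14.12
tcp_pos: [0.5278, -0.1112, 0.1171]
orientation: [-0.361, -3.12, 0.0]
contact_force: [0.4, -0.3, -1.4]
grip_width: 0.0168
gripper_force: 48.9
```

No contact force, so the tip is in the hole. Now I'll press the button.

servo_tool(turn=[[0,0,0],[0,0,0],[0,0,0],[0,0,0],[0,0,0],[0,0,0],[0,0,0],[0,0,0]], slide=[[0,0,-0.2],[0,0,-0.4],[0,0,-0.5],[0,0,-0.6],[0,0,-0.7],[0,0,-0.77],[0,0,-0.77],[0,0,-0.77]], hand=[0,0,0,0,0,0,0,0])

```text
clock: 15.12
tcp_pos: [0.5282, -0.1113, 0.0946]
orientation: [0.361, 3.12, 0.0]
contact_force: [-0.5, 0.1, 3.7]
grip_width: 0.0168
gripper_force: 49.0
```

servo_tool(turn=[[0,0,0],[0,0,0],[0,0,0],[0,0,0],[0,0,0],[0,0,0]], slide=[[0,0,-0.03],[0,0,-0.06],[0,0,-0.06],[0,0,-0.06],[0,0,-0.06],[0,0,-0.06]], hand=[0,0,0,0,0,0])

```text
clock: 15.88
tcp_pos: [0.5287, -0.1114, 0.0936]
orientation: [0.361, 3.12, 0.001]
contact_force: [-2.4, 0.6, 11.3]
grip_width: 0.017
gripper_force: 50.1
```

The force rose to 12.7 N, above the 4.5 N spring, with the tip at about 49 mm. That means the button is on its stop, so I'll hand in.

```bash
python3 -c "
from bench import r
o=r.get_obs();print(o['contact_force'],o['gripper_force'],o['clock']);print(r.hand_in())"
```

```text
[-2.412686    0.58181505 11.26830481] 50.060335993766785 15.875
the job is handed in; nothing more can be done
None
```

I turned the lock ring to within about 2° of its locked mark and handed the job in at 15.9 s with the pin still gripped at 50 N and the button pressed against its stop (about 12.7 N); the hand-in gave no verdict.

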